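# Lock the pit-depth stop with spanner and jam nut

### The job

Lock the depth stop on the pit template: lay the holding spanner flat on the board with its jaw fully home on the square lower nut and its handle alongside the brass post, and let go of it. Then turn the brass jam nut clockwise by its thumb bar until it is firmly tight against the lower nut, at about 0.85 newton metres and never past 1.3, so that the post and not your hand takes the spanner's push and the lower nut keeps its setting. Leave the spanner on the nut and the other things on the bench undisturbed.

Things in the scene. Friction and masses are not known exactly. Their poses are not given: they have to be found in the camera images.
- template: pale jacaranda board, 22 mm thick, 90 wide, lying flat in a green vise, top 110 mm above the bench. Origin on the bench straight below the vertical stop screw; z up; -x runs along the board, whose square end is at x = -210 mm, rounded end at x = +50. Fixed, but at another place and yaw each time. The spanner's handle is to lie along its -x
- post: upright brass stop post, 12 mm across, 24 mm tall on the board, fixed at x = -92, y = +17.5 mm in the template's frame (origin at its foot). A handle lying along template -x passes it with 2.5 mm to spare; clockwise turning pushes the handle against it
- stop_nut (a joint): angle of the square steel lower nut (30 x 30 mm, 14 tall, on the board, centred on the template's z axis): 0 at the start, flats square to the template's x and y, growing clockwise seen from above. It turns at 0.12 N m unless held; the play of the held spanner lets it go about 0.1 to 0.15. Its setting is lost beyond 0.25 either way
- stop_nut_face (a point): centre of the lower nut's top face, on the screw axis, 124 mm above the bench
- jam_nut: brass jam nut above the lower nut, same axis. Origin at the centre of its underside, 127 mm above the bench; its thumb bar runs along its own x: 52 long, 14 wide, from 9 to 37 mm above its origin; round foot 28 mm across, 13 tall. Turns in place, clockwise from above to tighten: loose (0.03 N m) for an unknown 0.2 to 1.15 rad, then it meets the washer
- nip (a joint): how far tightening has wound the copper spring washer between the nuts, rad: 0 while loose, 0.08 to 0.1 when flat. With the lower nut held the jam nut flattens it at 0.2 to 0.45 N m; that alone is not tight: beyond, unseen, the torque rises by 2 to 3 N m per rad. 0.75 to 1.05 N m is well tight, above 1.3 overtight. If the lower nut is not held it is dragged round instead. Stays flat when let go
- spanner: dark steel open-ended spanner, 0.2 to 0.4 kg, flat on the bench left or right of the vise. Origin under the middle of its red wooden grip (46 long, 16 wide, from 10 to 37 mm above the underside; near the mass centre; pick it up here); x to the jaw, z up. Steel 10 mm thick; handle 18 wide from x = -45 to 111, 34 mm eye at -55; head 52 wide from 111 to 155, flared to 64 at 168
- spanner_jaw (a point): centre of the jaw, on the underside, 140 mm from the spanner's origin along x. Jaw 32 mm wide, flared mouth opening to +x, throat 15 mm behind this point: fully home, this point is on the screw axis. To slide on from along the board without meeting the post, set it down with this point 48 to 52 mm short of the axis
- ebony_blank: curved ebony handle blank, 23 mm thick, 160 mm long, loose; leave alone
- wax_tin: squat silver beeswax tin, 72 mm across, 34 mm tall, loose; leave alone
- stone: grey river burnishing stone, 68 mm across, 30 mm tall, loose; leave alone
Things that resemble listed ones, but are neither listed nor needed, are in the scene too. Of the things shaped like the spanner, the steel one is meant.

How it is judged:
By the outcome, as a careful person would: the job done as asked, in the order asked, and still so for the second after the job is handed in, with the robot touching nothing.
It also fails if it takes over 64 s, if anything falls off the work surface, if the arm or the gripper's body presses on something with over 40 N, if the wrist force passes 120 N, or if a joint passes its speed limit or range.

### The arm

A 7-joint arm with a two-finger parallel gripper is mounted at the origin on the work surface. World frame = base frame: x ahead of the robot, y to its left, z up, the work surface at z = 0. Lengths are in m, angles in rad, forces in N, time in s.
With the tool pointing down it reaches from about 0.35 to 0.9 m from the base axis. Payload 19.9 kg.
Tool frame: the origin (TCP) lies on the centre line of the jaws, within the pads' length; the fingertips stand 8 mm ahead of it and the grasp point (between the pads) lies 11 mm behind it (robot.tips_ahead is the distance from the TCP to the fingertips, in m); z points along the fingers, y is the line along which they close (so a half turn about z gives the same grasp; the last joint's range is limited). The gripper opens to 94 mm and grips with 3 to 60 N. Pads are 16 mm wide; open, the fingers measure 119 mm over their backs; the gripper's body (75 mm by 177 mm) begins 78 mm behind the grasp point.
Start: joints at [1.085, 0.417, -0.01, 1.614, 0.005, 1.111, -0.053], TCP at [0.269, -0.564, 0.213] pointing down, gripper open.
Joint ranges: [-2.81, 2.81], [-0.39, 2.02], [-1.27, 1.25], [0.06, 2.57], [-1.19, 4.33], [0.19, 2], [-2.82, 2.82]. Speed limits (rad/s): [1.89, 1.89, 2.39, 2.39, 3.01, 3.01, 3.01].

### API

Orientations are given as a rotation vector (axis times angle).
In Python, from cell import readout, imaging, job, robot gives the robot as it stands.
- The arm moves only by the shell command python3 -m jog FILE [OPENING] [FORCE], which reads ROWS from the file FILE. ROWS is a JSON object whose key "moves" holds a list of rows, 1 to 10 of them, each of 6 numbers: dx, dy, dz in a scale on which 1.0 is 0.8 m, then a rotation vector rx, ry, rz in fractions of the full range, 1 being pi/2 rad; each row is the pose to reach, as a shift and turn from the pose commanded when the command began, along the tool's axes at that moment; what a row does not reach only later rows make up. A row lasts 1/12 s, in which the tool goes at most 0.0417 m and 0.125 rad, less where a joint would pass 70% of its speed; a pose out of reach is approached as far as the arm can. OPENING is the finger opening in m, set as the command begins (- or left out keeps the last). The fingers move at their own pace and stop on an object; FORCE is the grip in N (left out, the last holds). Time passes only in rows, so rows that do not move let the fingers close. It prints the time, the measured TCP pose, the force, the opening and the grip force at its end. No shift or turn number may pass 1 either way. Input that does not fit is refused with a message, and nothing moves.
- readout.sense(): the state, without advancing time (a new reading comes with each control period).
- imaging.snapshot(name): name is "scene" or "top"; returns the picture (420x560x3 uint8, red, green, blue); there is no depth.
- imaging.camera_model(name): a dict with "vertical_fov" (degrees; the focal length in pixels is half the picture's height over the tangent of half this angle, whatever the lens; pixels are square), "cx", "cy" (the principal point, pixels), "k1" (the pictures are not rectified: a ray, as slopes to the right and down, at radius r is drawn at 1 + k1 r^2 times it, then the intrinsics apply), "R" (3x3) and "t" (3): a world point X has camera coordinates R X + t. Camera axes: x right, y down, z forward; pixel columns grow to the right and rows downward; lengths in m; the calibration is good to about 2 mm. A picture is of the moment at which its call begins. camera_model takes no time and is no camera call.
- job.sign_off(): hands the job in; it is judged then, once.
The state is a dict: "time_s": time; "joint_positions": joint angles; "joint_velocities": joint speeds; "joint_efforts": joint torques, N m; "tcp_pos": TCP position; "eef_rot": TCP orientation; "force": force on the tool from outside, world axes, zero at the start; "ft_torque": the same for the moment, N m; "opening": finger opening in m; "gripper_force": force on a finger pad.
Only numpy, scipy, OpenCV 4.12 (cv2) and the standard library are available. Lean on these libraries where they do the work, as an engineer would, in place of code of your own. Each camera call takes 0.05 s, during which the arm holds its last target. There are 200 camera calls.

## Working session

There is one attempt and no reset: what is moved stays moved. The work goes in short steps, Python scripts to look and compute and a shell command to move; the robot and the scene stay as the last step left them, time stands still between calls to the robot, and variables do not carry over. Pictures are saved under pics/ and viewed, at most 10 in all, crops included, and the job is handed in when it is done.

```bash
ls; mkdir -p pics; python3 - <<'E'
from cell import readout, imaging, job, robot
import cv2, numpy as np
print(readout.sense())
for n in ("scene","top"):
    im=imaging.snapshot(n); np.save(f"pics/{n}0.npy",im)
    cv2.imwrite(f"pics/{n}0.png",cv2.resize(im[:,:,::-1],(800,600),interpolation=cv2.INTER_CUBIC))
    print(n,imaging.camera_model(n))
E
```

```text
pics
{'time_s': 0.0, 'joint_positions': array([ 1.08450588,  0.41796688, -0.01030825,  1.61415132,  0.00471046,
        1.11072231, -0.05301565]), 'joint_velocities': array([-0.00173633, -0.00108041,  0.00059301, -0.00026255, -0.00050485,
       -0.00069459,  0.00128277]), 'joint_efforts': array([ 2.26055276e-04, -8.51257539e+01,  6.38635755e-01, -4.25989401e+01,
       -4.88302961e-02,  1.86799478e-02,  1.29423202e-04]), 'tcp_pos': array([ 0.26875001, -0.56386371,  0.21283931]), 'eef_rot': array([-3.06308095e+00, -6.92675313e-01,  5.73955859e-04]), 'force': array([ 0.21500598, -0.96237976,  0.05928015]), 'ft_torque': array([ 0.04118903, -0.02191145, -0.05168515]), 'gripper_force': 0.0, 'opening': 0.0940169345951466}
scene {'vertical_fov': 44.0918720151304, 'cx': 269.48841309619536, 'cy': 207.67969779382528, 'k1': 0.009369385984309192, 'R': array([[ 0.82668087,  0.56254585,  0.01187024],
       [ 0.4861898 , -0.70353594, -0.518321  ],
       [-0.28322819,  0.43425725, -0.85510376]]), 't': array([-0.37146764, -0.21435635,  1.4996286 ])}
top {'vertical_fov': 51.66531855788504, 'cx': 287.3769350130124, 'cy': 207.78185311217604, 'k1': 0.027064130347646057, 'R': array([[-0.02411472, -0.99963271, -0.01236625],
       [-0.9878753 ,  0.0257251 , -0.15310326],
       [ 0.15336515,  0.00852427, -0.98813282]]), 't': array([-0.03335071,  0.52709312,  1.08932697])}
```

View pics/top0.png

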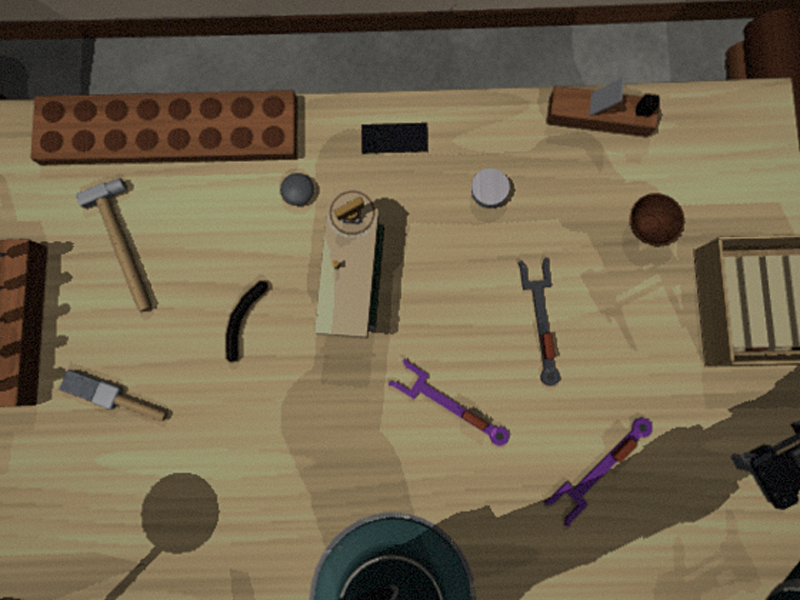

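View pics/scene0.png

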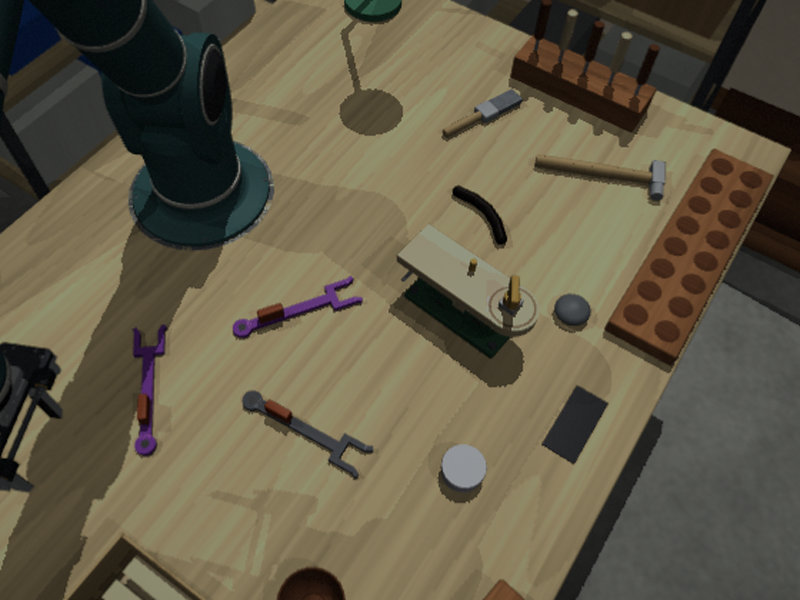

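Top view (800x600): three spanner shapes: purple (455,405), purple (605,470) and dark steel (543,320), the one wanted. The template's rounded end is near (352,205), its square end near (342,335), and the post near (338,264). I'll check with a close crop.

```bash
cat > h.py <<'E'
from cell import readout, imaging, job, robot
import cv2, numpy as np
from scipy.spatial.transform import Rotation as Ro
def cam(n):
    m=imaging.camera_model(n); f=210/np.tan(np.radians(m["vertical_fov"]/2)); return m,f
def px2w(n,u,v,z):
    m,f=cam(n); d=np.array([(u-m["cx"])/f,(v-m["cy"])/f]); s=d.copy()
    for _ in range(20): s=d/(1+m["k1"]*(s@s))
    R=np.array(m["R"]); o=-R.T@m["t"]; r=R.T@np.array([*s,1]); return o+r*(z-o[2])/r[2]
def w2px(n,X):
    m,f=cam(n); c=np.array(m["R"])@np.array(X)+m["t"]; s=c[:2]/c[2]; s=s*(1+m["k1"]*(s@s)); return s*f+[m["cx"],m["cy"]]
def crop(im,u,v,w,h,k):
    return cv2.resize(im[v:v+h,u:u+w,::-1],(w*k,h*k),interpolation=cv2.INTER_CUBIC)
def tile(name,tl):
    cv2.imwrite(name,np.hstack(tl))
def pose():
    s=readout.sense(); return s,np.array(s["tcp_pos"]),Ro.from_rotvec(s["eef_rot"])
E
python3 - <<'E'
from h import *
t=np.load("pics/top0.npy"); s=np.load("pics/scene0.npy")
# left: template top (215,125) x4 ; right: spanner top (350,170) x4 
tile("pics/c1.png",[crop(t,210,125,66,116,5),crop(t,345,172,66,116,5)])
tile("pics/c2.png",[crop(s,275,150,105,100,4),crop(s,165,265,100,100,4)][:2])
E
```

```text
(no output)
```

View pics/c1.png

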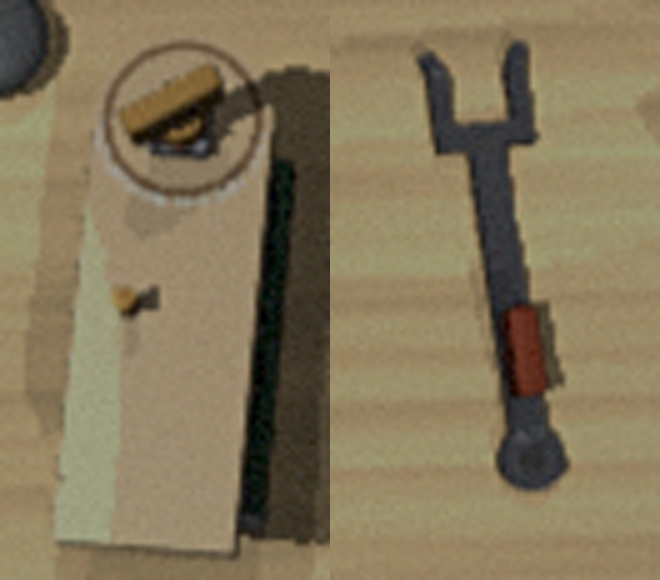

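View pics/c2.png

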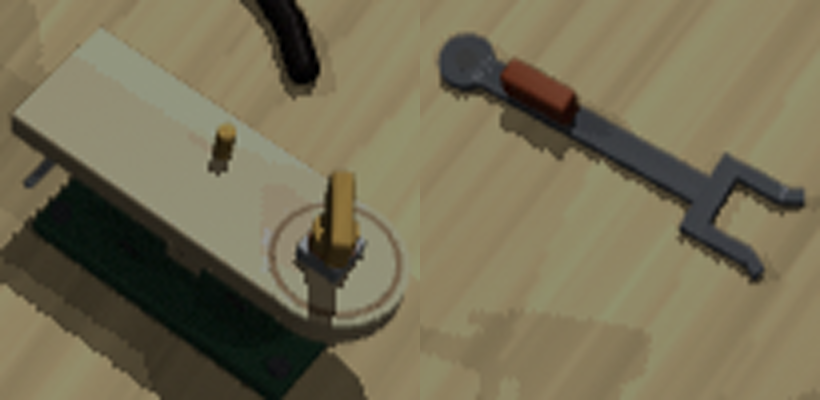

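The crops confirm the steel spanner (grey, red grip), with its jaw pointing away from the robot. Template points: square-end corners (57,541) and (234,552), post top (125,298). I'll fit both poses using both views.

```bash
cat > fit.py <<'E'
from h import *
from scipy.optimize import least_squares
def fit(obs,x0):
    def res(p,full=False):
        c,s=np.cos(p[2]),np.sin(p[2]); r=[]
        for n,u,v,(x,y,z) in obs:
            r.append(w2px(n,[p[0]+c*x-s*y,p[1]+s*x+c*y,z])-[u,v])
        return np.array(r) if full else np.ravel(r)
    q=least_squares(res,x0,loss="soft_l1",f_scale=0.5); return q.x,res(q.x,True)
def k(n,px,py,ox,oy,s,xyz): return (n,ox+(px+.5)/s-.5,oy+(py+.5)/s-.5,np.array(xyz)/1000.)
if __name__=="__main__":
    T=lambda a,b,*q:k("top",a,b,210,125,5,q); S=lambda a,b,*q:k("scene",a,b,275,150,4,q)
    o=[T(57,541,-210,45,110),T(234,552,-210,-45,110),T(183,119,0,0,110),T(124,296,-92,17.5,134),T(172,103,0,0,164),
       S(98,27,-210,45,110),S(12,114,-210,-45,110),S(336,262,0,0,110),S(227,129,-92,17.5,134)]
    x,r=fit(o,[.6,0,0]); print("template",x,"\n",r.round(1))
    T=lambda a,b,*q:k("top",a-330,b,345,172,5,q); S=lambda a,b,*q:k("scene",a-420,b,165,265,4,q)
    S=lambda a,b,*q:k("scene",a-420,b,165,265,4,q)
    o=[T(533,459,-55,0,10),T(437,154,111,26,10),T(534,144,111,-26,10),T(418,53,168,32,10),T(527,42,168,-32,10),T(524,350,0,0,37),
       S(466,62,-55,0,10),S(728,155,111,26,10),S(683,230,111,-26,10),S(803,190,168,32,10),S(757,280,168,-32,10),S(541,86,0,0,37)]
    x2,r=fit(o,[.45,-.3,0]); print("spanner",x2,"\n",r.round(1))
    s,p,R=pose(); print(p,R.as_matrix().round(4))
    c,s_=np.cos(x[2]),np.sin(x[2])
    for q in [(0,0,.164),(-.19,0,.11)]: print([w2px(n,[x[0]+c*q[0],x[1]+s_*q[0],q[2]]).round(1) for n in("top","scene")])
E
python3 fit.py
```

```text
template [ 0.66399073  0.05220232 -0.10219071] 
 [[-1.3 -0.6]
 [ 0.2  0. ]
 [-0.1  1.5]
 [-0.1 -0.4]
 [-0.3 -1.8]
 [ 0.2  0. ]
 [-0.7  0.4]
 [-2.1 -1.3]
 [-0.3  1. ]]
spanner [ 0.43273345 -0.29292405  0.0898449 ] 
 [[-0.1 -0.3]
 [ 0.1 -0.4]
 [ 0.1 -0.6]
 [-1.3 -0.7]
 [ 0.6 -1.2]
 [ 0.7 -0.2]
 [-0.3 -0.6]
 [-1.2 -0.8]
 [-1.5 -1. ]
 [ 2.3 -0.3]
 [-0.   0.6]
 [-1.2 -0.5]]
[ 0.26877538 -0.56389542  0.21288894] [[ 9.027e-01  4.303e-01 -6.000e-04]
 [ 4.303e-01 -9.027e-01  1.000e-03]
 [-1.000e-04 -1.100e-03 -1.000e+00]]
[array([243.7, 143.4]), array([360.2, 201.9])]
[array([238.9, 225.4]), array([294.5, 171.5])]
```

Careful with the scale: shifts go in shares of 0.8 m and turns go in shares of pi/2 rad. That gives: 0.2646 m / 0.8 = 0.3308, -0.174 m / 0.8 = -0.2175, 0.355 rad / 1.5708 = 0.226.

```bash
echo '{"moves": [[0.1, -0.0625, 0.0375, 0, 0, 0.0764], [0.3308, -0.2175, 0.1475, 0, 0, 0.226], [0.3308, -0.2175, 0.1475, 0, 0, 0.226], [0.3308, -0.2175, 0.1475, 0, 0, 0.226], [0.3308, -0.2175, 0.1475, 0, 0, 0.226], [0.3308, -0.2175, 0.1475, 0, 0, 0.226], [0.3308, -0.2175, 0.1475, 0, 0, 0.226], [0.3308, -0.2175, 0.1475, 0, 0, 0.226], [0.3308, -0.2175, 0.1475, 0, 0, 0.226], [0.3308, -0.2175, 0.1475, 0, 0, 0.226]]}' > path.dat && python3 -m jog path.dat 0.06
python3 - <<'E'
from h import *
s,p,R=pose(); print(p,R.as_matrix().round(4)); print("delta tool",R.inv().apply(np.array([.4327,-.2929,.02])-p))
E
```

```text
time_s: 0.93
tcp_pos: [0.4337, -0.2904, 0.0944]
eef_rot: [-3.136, -0.148, 0.002]
force: [0.1, -0.2, -0.3]
opening: 0.0598
gripper_force: 0.0
[ 0.43372473 -0.29044241  0.09441928] [[ 0.9955  0.0942 -0.0014]
 [ 0.0942 -0.9955  0.0018]
 [-0.0013 -0.0019 -1.    ]]
delta tool [-0.00115762  0.00249192  0.07441619]
```

To row units: 0.074 m / 0.8 = 0.0925, 0.002 m / 0.8 = 0.0025, 0.004 rad / 1.5708 = 0.0025.

```bash
echo '{"moves": [[-0.0013, 0.0013, 0.025, 0, 0, 0.0025], [-0.0013, 0.0025, 0.0563, 0, 0, 0.0025], [-0.0013, 0.0025, 0.08, 0, 0, 0.0025], [-0.0013, 0.0025, 0.0925, 0, 0, 0.0025], [-0.0013, 0.0025, 0.0925, 0, 0, 0.0025], [-0.0013, 0.0025, 0.0925, 0, 0, 0.0025]]}' > path.dat && python3 -m jog path.dat
echo '{"moves": [[0, 0, 0, 0, 0, 0], [0, 0, 0, 0, 0, 0], [0, 0, 0, 0, 0, 0], [0, 0, 0, 0, 0, 0], [0, 0, 0, 0, 0, 0], [0, 0, 0, 0, 0, 0]]}' > path.dat && python3 -m jog path.dat 0.0 40
```

```text
time_s: 1.43
tcp_pos: [0.4318, -0.2961, 0.0218]
eef_rot: [-3.139, -0.133, 0.001]
force: [0.8, -0.3, 0.6]
opening: 0.06
gripper_force: 0.0
time_s: 1.93
tcp_pos: [0.4322, -0.2954, 0.0217]
eef_rot: [3.139, 0.135, 0.0]
force: [0.4, -0.2, -0.3]
opening: 0.0236
gripper_force: 0.0
```

To row units: -0.17 m / 0.8 = -0.2125, -0.15 m / 0.8 = -0.1875.

```bash
echo '{"moves": [[0, 0, 0, 0, 0, 0], [0, 0, 0, 0, 0, 0], [0, 0, 0, 0, 0, 0], [0, 0, -0.0125, 0, 0, 0], [0, 0, -0.0375, 0, 0, 0], [0, 0, -0.075, 0, 0, 0], [0, 0, -0.1125, 0, 0, 0], [0, 0, -0.15, 0, 0, 0], [0, 0, -0.1875, 0, 0, 0], [0, 0, -0.2125, 0, 0, 0]]}' > path.dat && python3 -m jog path.dat
echo '{"moves": [[0, 0, 0, 0, 0, 0]]}' > path.dat && python3 -m jog path.dat
python3 - <<'E'
from h import *
s,p,R=pose(); print(p,R.as_matrix().round(4)); print(s["force"],s["ft_torque"],s["opening"])
t=imaging.snapshot("top"); q=imaging.snapshot("scene"); np.save("pics/t1.npy",t); np.save("pics/s1.npy",q)
print(w2px("top",p),w2px("scene",p),w2px("top",p+[.14,0,0]),w2px("scene",p+[.14,0,0]))
# also template crops at higher zoom, from the same view
cv2.imwrite("pics/c3.png",np.vstack([np.hstack([crop(t,215,125,50,37,8),crop(t,215,175,50,37,8)]),np.hstack([crop(q,325,182,50,37,8),crop(q,305,170,50,37,8)])]))
E
```

```text
time_s: 2.77
tcp_pos: [0.4323, -0.2957, 0.1948]
eef_rot: [3.137, 0.134, 0.003]
force: [0.9, -0.4, -2.2]
opening: 0.0157
gripper_force: 40.0
time_s: 2.85
tcp_pos: [0.4335, -0.2964, 0.1961]
eef_rot: [3.135, 0.134, 0.008]
force: [0.6, -0.2, -1.8]
opening: 0.0158
gripper_force: 40.0
[ 0.43345808 -0.29638281  0.19606359] [[ 0.9963  0.0854  0.0052]
 [ 0.0854 -0.9963 -0.0034]
 [ 0.0049  0.0038 -1.    ]]
[ 0.6068864  -0.21042461 -1.83595328] [-0.06430676 -0.0284379   0.01675732] 0.015784648797678557
[400.63410594 235.52391645] [184.25281572 257.26361222] [396.65193946 173.64667445] [238.68840941 293.07172462]
```

View pics/c3.png

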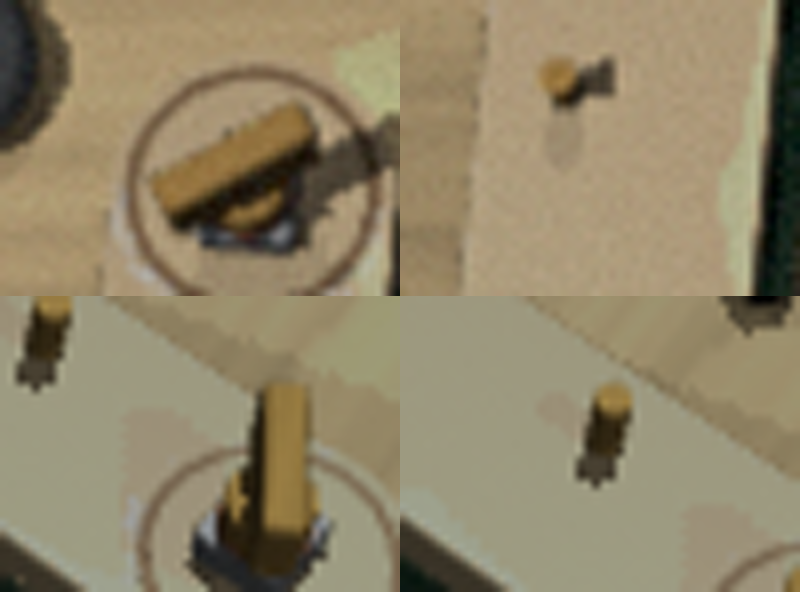

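```bash
python3 - <<'E'
from fit import *
T=lambda a,b,*q:k("top",a,b,215,125,8,q); T2=lambda a,b,*q:k("top",a-400,b,215,175,8,q)
S=lambda a,b,*q:k("scene",a,b-296,325,182,8,q);S2=lambda a,b,*q:k("scene",a-400,b-296,305,170,8,q)
T5=lambda a,b,*q:k("top",a,b,210,125,5,q); S4=lambda a,b,*q:k("scene",a,b,275,150,4,q)
o=[T(236,155,0,0,164),T(253,192,0,0,110),T(202,236,-15,15,124),T(300,238,-15,-15,124),T2(558,75,-92,17.5,134),S2(612,400,-92,17.5,134),
 T5(57,541,-210,45,110),T5(234,552,-210,-45,110),S4(98,27,-210,45,110),S4(12,114,-210,-45,110),S(197,525,-15,-15,124)]
for oo in (o,o[:5]+o[6:8],[o[5]]+o[8:]):
    x,r=fit(oo,[.6,0,0]); print(x,r.round(1).tolist())
E
```

```text
[ 0.6636845   0.05189525 -0.10315622] [[-0.2, -0.4], [0.1, 1.5], [-0.8, -0.2], [-0.9, 0.4], [0.1, -0.4], [-0.1, 0.3], [-1.3, -0.5], [0.3, 0.2], [0.1, 0.0], [-0.8, 0.3], [-0.8, 1.3]]
[ 0.66354863  0.05122576 -0.09886616] [[0.1, -0.3], [0.3, 1.5], [-0.5, -0.1], [-0.6, 0.5], [0.5, -0.3], [-0.7, -0.3], [0.9, 0.2]]
[ 0.66383678  0.05529318 -0.09040159] [[0.3, -0.4], [0.1, -0.3], [-0.5, 0.2], [0.0, 0.4]]
```

```bash
cat > tgt.py <<'E'
from h import *
import sys
X,Y,YAW=0.6637,0.0520,-0.102
def go(lx,ly,z,dyaw=0):   # tcp target in template frame
    c,s_=np.cos(YAW),np.sin(YAW); w=np.array([X+c*lx-s_*ly,Y+s_*lx+c*ly,z])
    Rt=Ro.from_euler("z",YAW+dyaw)*Ro.from_matrix(np.diag([1.,-1,-1]))
    s,p,R=pose(); print("t",s["time_s"],"tcp",p.round(4),"F",np.round(s["force"],1),"M",np.round(s["ft_torque"],2),"open",round(s["opening"],4))
    d=p-[X,Y,0]; print("local",round(c*d[0]+s_*d[1],4),round(-s_*d[0]+c*d[1],4),"z",round(p[2],4),"yaw rel",round(np.arctan2(*R.as_matrix()[1::-1,0])-YAW,4))
    print("delta",R.inv().apply(w-p).round(4),(R.inv()*Rt).as_rotvec().round(4))
if __name__=="__main__": go(*map(float,sys.argv[1:]))
E
python3 tgt.py -0.191 -0.001 0.196
```

```text
t 2.95 tcp [ 0.4319 -0.2954  0.1918] F [-0.6  0.4 -3. ] M [-0.02  0.09 -0.02] open 0.016
local -0.1952 -0.3692 z 0.1918 yaw rel 0.1876
delta [ 0.0728 -0.361  -0.0044] [ 0.0006 -0.0007  0.1876]
```

To row units: -0.35 m / 0.8 = -0.4375, -0.33 m / 0.8 = -0.4125, 0.185 rad / 1.5708 = 0.1178.

```bash
echo '{"moves": [[0.0038, -0.0188, 0, 0, 0, 0.0064], [0.0125, -0.0625, -0.0038, 0, 0, 0.0191], [0.0225, -0.1125, -0.005, 0, 0, 0.0318], [0.0325, -0.1625, -0.005, 0, 0, 0.0446], [0.0425, -0.2125, -0.005, 0, 0, 0.0573], [0.0525, -0.2625, -0.005, 0, 0, 0.07], [0.0625, -0.3125, -0.005, 0, 0, 0.0828], [0.0725, -0.3625, -0.005, 0, 0, 0.0955], [0.0825, -0.4125, -0.005, 0, 0, 0.1082], [0.0888, -0.4375, -0.005, 0, 0, 0.1178]]}' > path.dat && python3 -m jog path.dat
echo '{"moves": [[0.0025, -0.0113, 0, 0, 0, 0.0019], [0.0025, -0.0138, 0, 0, 0, 0.0019], [0.0025, -0.0138, 0, 0, 0, 0.0019], [0.0025, -0.0138, 0, 0, 0, 0.0019], [0.0025, -0.0138, 0, 0, 0, 0.0019]]}' > path.dat && python3 -m jog path.dat
python3 tgt.py -0.191 -0.001 0.196
python3 - <<'E'
from h import *
t=imaging.snapshot("top"); q=imaging.snapshot("scene"); np.save("pics/t2.npy",t); np.save("pics/s2.npy",q)
cv2.imwrite("pics/c4.png",np.hstack([crop(t,210,130,66,100,6),crop(q,275,140,66,100,6)]))
E
```

```text
time_s: 3.78
tcp_pos: [0.4717, 0.0641, 0.1942]
eef_rot: [-3.137, 0.151, 0.003]
force: [-0.1, -0.4, -2.4]
opening: 0.0157
gripper_force: 40.0
time_s: 4.2
tcp_pos: [0.4757, 0.0686, 0.1951]
eef_rot: [3.137, -0.163, -0.001]
force: [-0.7, 0.1, -2.2]
opening: 0.0157
gripper_force: 40.0
t 4.2 tcp [0.4757 0.0686 0.1951] F [-0.7  0.1 -2.2] M [0.05 0.09 0.01] open 0.0157
local -0.1887 -0.0026 z 0.1951 yaw rel -0.0021
delta [-0.0023 -0.0016 -0.0009] [ 0.0004  0.0007 -0.0021]
```

View pics/c4.png

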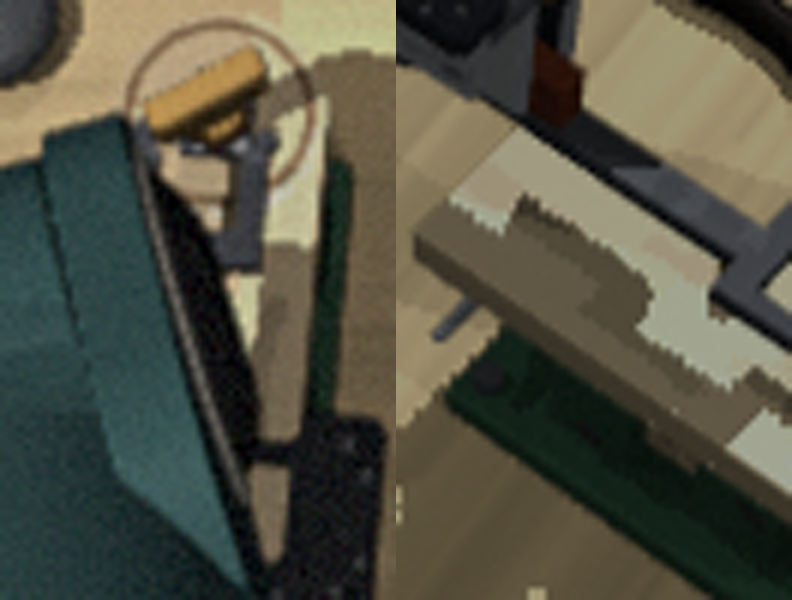

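```bash
python3 - <<'E'
from fit import *
from tgt import X,Y,YAW
t=lambda a,b,*q:k("top",a,b,210,130,6,q); s=lambda a,b,*q:k("scene",a-396,b,275,140,6,q)
Z=183.4
o=[t(277,138,168,-32,Z),t(262,272,111,-26,Z),s(712,290,111,-26,Z),s(583,75,23,-8,Z+27)]
c,q=np.cos(YAW),np.sin(YAW)
for oo in (o,o[:2]):
    x,r=fit(oo,[.4767,.0685,-.104]); d=x[:2]-[X,Y]
    print(x,"local",c*d[0]+q*d[1],-q*d[0]+c*d[1],x[2]-YAW,r.round(1).tolist())
E
```

```text
[ 0.47940833  0.08226124 -0.2015697 ] local -0.18641511114177448 0.011338785230436466 -0.09956969807516704 [[2.2, -1.1], [-2.5, -0.2], [-0.3, -2.1], [-0.2, 0.1]]
[ 0.46973181  0.056261   -0.01204864] local -0.19339391255689414 -0.015511609246158662 0.08995136098277923 [[0.0, -0.9], [-0.0, 0.8]]
```

```bash
python3 - <<'E'
from h import *
a=-.104; O=np.array([.4767,.0685])
for n,ox,oy,off,pts in (("top",210,130,0,[(168,32),(168,-32),(111,-26),(125,-16)]),("scene",275,140,396,[(111,-26),(111,26),(111,9),(125,-16),(111,-9)])):
    for x,y in pts:
        x/=1e3;y/=1e3
        u=w2px(n,[O[0]+np.cos(a)*x-np.sin(a)*y,O[1]+np.sin(a)*x+np.cos(a)*y,.1834])
        print(n,x,y,((u-[ox,oy]+.5)*6-.5+[off,0]).round(0))
E
```

```text
top 0.168 0.032 [120. 112.]
top 0.168 -0.032 [285. 125.]
top 0.111 -0.026 [256. 267.]
top 0.125 -0.016 [233. 230.]
scene 0.111 -0.026 [709. 285.]
scene 0.111 0.026 [789. 201.]
scene 0.111 0.009 [763. 228.]
scene 0.125 -0.016 [754. 289.]
scene 0.111 -0.009 [735. 257.]
```

To row units: 0.054 m / 0.8 = 0.0675, 0.05 m / 0.8 = 0.0625.

```bash
echo '{"moves": [[-0.0025, -0.0025, 0, 0, 0, 0], [-0.0025, -0.0025, 0.01, 0, 0, 0], [-0.0025, -0.0025, 0.025, 0, 0, 0], [-0.0025, -0.0025, 0.04, 0, 0, 0], [-0.0025, -0.0025, 0.0525, 0, 0, 0], [-0.0025, -0.0025, 0.0625, 0, 0, 0], [-0.0025, -0.0025, 0.0675, 0, 0, 0], [-0.0025, -0.0025, 0.0675, 0, 0, 0], [-0.0025, -0.0025, 0.0675, 0, 0, 0]]}' > path.dat && python3 -m jog path.dat
python3 tgt.py -0.191 -0.0005 0.1317
python3 - <<'E'
from h import *
t=imaging.snapshot("top"); q=imaging.snapshot("scene"); np.save("pics/t3.npy",t); np.save("pics/s3.npy",q)
cv2.imwrite("pics/c5.png",np.hstack([crop(t,222,130,50,74,8),crop(q,310,160,50,74,8)]))
E
```

```text
time_s: 5.05
tcp_pos: [0.4742, 0.0725, 0.1415]
eef_rot: [-3.137, 0.16, 0.0]
force: [-0.1, 0.3, -2.3]
opening: 0.0156
gripper_force: 40.0
t 5.05 tcp [0.4742 0.0725 0.1415] F [-0.1  0.3 -2.3] M [ 0.11  0.05 -0.04] open 0.0156
local -0.1906 0.0011 z 0.1415 yaw rel -0.0001
delta [-0.0004  0.0016  0.0098] [-0.0001  0.0001 -0.0001]
```

View pics/c5.png

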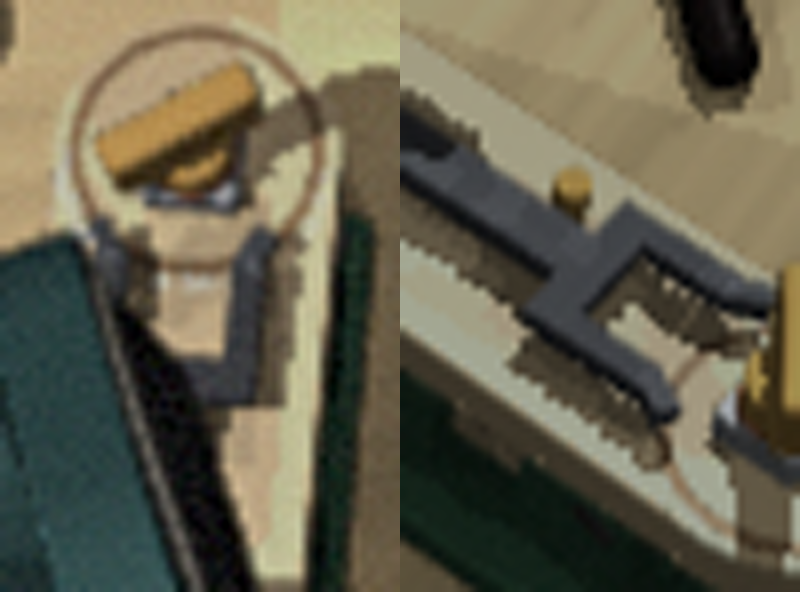

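To row units: 0.009 m / 0.8 = 0.0113, 0.002 m / 0.8 = 0.0025.

```bash
echo '{"moves": [[0, 0.0025, 0, 0, 0, 0], [0, 0.0025, 0.0038, 0, 0, 0], [0, 0.0025, 0.0075, 0, 0, 0], [0, 0.0025, 0.01, 0, 0, 0], [0, 0.0025, 0.0113, 0, 0, 0], [0, 0.0025, 0.0113, 0, 0, 0], [0, 0.0025, 0.0113, 0, 0, 0]]}' > path.dat && python3 -m jog path.dat
python3 tgt.py -0.141 -0.0005 0.1317
```

```text
time_s: 5.73
tcp_pos: [0.4739, 0.0705, 0.1324]
eef_rot: [-3.137, 0.16, 0.0]
force: [0.1, 0.0, -2.9]
opening: 0.0155
gripper_force: 40.0
t 5.7333 tcp [0.4739 0.0705 0.1324] F [ 0.1  0.  -2.9] M [0.06 0.08 0.  ] open 0.0155
local -0.1907 -0.001 z 0.1324 yaw rel -0.0002
delta [ 0.0497 -0.0005  0.0007] [-0.      0.0002 -0.0002]
```

To row units: 0.03 m / 0.8 = 0.0375, 0.028 m / 0.8 = 0.035.

```bash
echo '{"moves": [[0, 0, 0.0006, 0, 0, 0], [0.005, 0, 0.0006, 0, 0, 0], [0.0113, 0, 0.0006, 0, 0, 0], [0.0175, 0, 0.0006, 0, 0, 0], [0.0238, 0, 0.0006, 0, 0, 0], [0.03, 0, 0.0006, 0, 0, 0], [0.035, 0, 0.0006, 0, 0, 0], [0.0375, 0, 0.0006, 0, 0, 0], [0.0375, 0, 0.0006, 0, 0, 0]]}' > path.dat && python3 -m jog path.dat
python3 tgt.py -0.141 -0.0005 0.1317
```

```text
time_s: 6.48
tcp_pos: [0.5043, 0.0675, 0.1319]
eef_rot: [-3.137, 0.16, -0.0]
force: [0.3, 1.0, -3.8]
opening: 0.0157
gripper_force: 40.0
t 6.4833 tcp [0.5043 0.0675 0.1319] F [ 0.3  1.  -3.8] M [ 0.49 -0.2   0.24] open 0.0157
local -0.1602 -0.0008 z 0.1319 yaw rel -0.0002
delta [ 0.0192 -0.0003  0.0002] [-0.0004 -0.0002 -0.0002]
```

To row units: 0.015 m / 0.8 = 0.0188, 0.012 m / 0.8 = 0.015.

```bash
echo '{"moves": [[0.0038, -0.0006, 0, 0, 0, 0], [0.0075, -0.0006, 0, 0, 0, 0], [0.0113, -0.0006, 0, 0, 0, 0], [0.015, -0.0006, 0, 0, 0, 0], [0.0188, -0.0006, 0, 0, 0, 0]]}' > path.dat && python3 -m jog path.dat
python3 tgt.py -0.141 -0.0005 0.1317
echo '{"moves": [[0.0025, 0, 0, 0, 0, 0], [0.005, 0, 0, 0, 0, 0], [0.0075, 0, 0, 0, 0, 0], [0.0075, 0, 0, 0, 0, 0]]}' > path.dat && python3 -m jog path.dat
python3 tgt.py -0.141 -0.0005 0.1317
```

```text
time_s: 6.9
tcp_pos: [0.519, 0.0663, 0.1319]
eef_rot: [-3.137, 0.16, 0.0]
force: [-0.5, 1.4, -2.7]
opening: 0.0156
gripper_force: 40.0
t 6.9 tcp [0.519  0.0663 0.1319] F [-0.5  1.4 -2.7] M [0.44 0.18 0.18] open 0.0156
local -0.1454 -0.0005 z 0.1319 yaw rel -0.0002
delta [0.0044 0.     0.0002] [-0.      0.0001 -0.0002]
time_s: 7.23
tcp_pos: [0.5229, 0.0659, 0.1315]
eef_rot: [3.137, -0.16, -0.007]
force: [-15.1, 1.7, 7.3]
opening: 0.0158
gripper_force: 40.0
t 7.2333 tcp [0.5229 0.0659 0.1315] F [-15.1   1.7   7.3] M [0.7  3.33 0.19] open 0.0158
local -0.1415 -0.0005 z 0.1315 yaw rel 0.0002
delta [ 0.0005  0.     -0.0002] [0.0008 0.0044 0.0002]
```

To row units: -0.1 m / 0.8 = -0.125, -0.06 m / 0.8 = -0.075.

```bash
echo '{"moves": [[-0.0013, 0, 0, 0, 0, 0], [-0.0013, 0, 0, 0, 0, 0], [-0.0013, 0, 0, 0, 0, 0], [-0.0013, 0, 0, 0, 0, 0], [-0.0013, 0, 0, 0, 0, 0], [-0.0013, 0, -0.0063, 0, 0, 0], [-0.0013, 0, -0.0375, 0, 0, 0], [-0.0013, 0, -0.075, 0, 0, 0], [-0.0013, 0, -0.1125, 0, 0, 0], [-0.0013, 0, -0.125, 0, 0, 0]]}' > path.dat && python3 -m jog path.dat 0.044
python3 tgt.py 0 0 0.2
python3 - <<'E'
from h import *
s,p,R=pose(); print(s["joint_positions"].round(2))
t=imaging.snapshot("top"); q=imaging.snapshot("scene"); np.save("pics/t4.npy",t); np.save("pics/s4.npy",q)
cv2.imwrite("pics/c6.png",np.hstack([crop(t,222,130,50,74,8),crop(q,310,160,50,74,8)]))
a=px2w("top",215+150/8,125+180/8,.164);b=px2w("top",215+297/8,125+100/8,.164);print(a,b,np.linalg.norm(a-b),np.arctan2(*(b-a)[1::-1]))
E
```

```text
time_s: 8.07
tcp_pos: [0.5251, 0.0661, 0.2364]
eef_rot: [-3.137, 0.16, -0.008]
force: [0.3, 0.7, 0.1]
opening: 0.0438
gripper_force: 0.0
t 8.0667 tcp [0.5251 0.0661 0.2364] F [0.3 0.7 0.1] M [ 0.08 -0.04 -0.01] open 0.0438
local -0.1393 -0.0 z 0.2364 yaw rel -0.0002
delta [ 0.1392 -0.      0.037 ] [-0.0011 -0.0048 -0.0002]
[ 0.08  0.24 -0.31  1.82  0.08  1.09 -1.93]
[0.65464604 0.07587348 0.164     ] [0.67801334 0.03203876 0.164     ] 0.04967406584785588 -1.0810381909391986
```

View pics/c6.png

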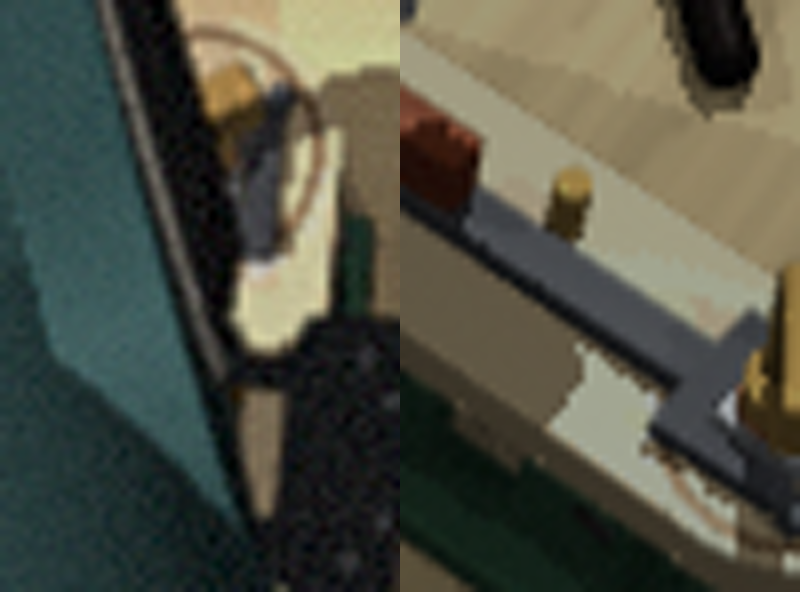

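Spanner jaw is round the nut (right panel, head at (720,400)), handle beside the post (570,210) with a gap. Next: the thumb bar, yaw -1.08.

To row units: 0.139 m / 0.8 = 0.1738, 0.13 m / 0.8 = 0.1625, 0.979 rad / 1.5708 = 0.6233.

```bash
echo '{"moves": [[0.0125, 0, 0, 0, 0, 0.0637], [0.0375, 0, 0, 0, 0, 0.1401], [0.0688, 0, 0, 0, 0, 0.2165], [0.1, 0, 0, 0, 0, 0.2928], [0.125, 0, 0, 0, 0, 0.3692], [0.15, 0, 0, 0, 0, 0.4456], [0.1625, 0, 0, 0, 0, 0.522], [0.1738, 0, 0.0125, 0, 0, 0.5984], [0.1738, 0, 0.025, 0, 0, 0.6233], [0.1738, 0, 0.025, 0, 0, 0.6233]]}' > path.dat && python3 -m jog path.dat
echo '{"moves": [[0, 0, 0, 0, 0, 0], [0, 0, 0, 0, 0, 0], [0, 0, 0, 0, 0, 0]]}' > path.dat && python3 -m jog path.dat
python3 tgt.py 0 0 0.151 -0.979
```

```text
time_s: 9.0
tcp_pos: [0.6609, 0.0515, 0.2083]
eef_rot: [2.689, -1.618, -0.006]
force: [0.1, -0.8, 0.0]
opening: 0.0441
gripper_force: 0.0
time_s: 9.25
tcp_pos: [0.662, 0.0517, 0.2124]
eef_rot: [-2.694, 1.615, -0.001]
force: [0.6, 0.7, -0.0]
opening: 0.0443
gripper_force: 0.0
t 9.25 tcp [0.662  0.0517 0.2124] F [ 0.6  0.7 -0. ] M [ 0.05 -0.   -0.01] open 0.0443
local -0.0017 -0.0005 z 0.2124 yaw rel -0.9777
delta [ 0.0005 -0.0016  0.0614] [-0.0005 -0.0001  0.0013]
```

To row units: 0.061 m / 0.8 = 0.0763, -0.001 m / 0.8 = -0.0013.

```bash
echo '{"moves": [[0.0006, -0.0013, 0.0125, 0, 0, 0], [0.0006, -0.0019, 0.0313, 0, 0, 0], [0.0006, -0.0019, 0.05, 0, 0, 0], [0.0006, -0.0019, 0.065, 0, 0, 0], [0.0006, -0.0019, 0.0738, 0, 0, 0], [0.0006, -0.0019, 0.0763, 0, 0, 0], [0.0006, -0.0019, 0.0763, 0, 0, 0], [0.0006, -0.0019, 0.0763, 0, 0, 0]]}' > path.dat && python3 -m jog path.dat
python3 tgt.py 0 0 0.151 -0.979
echo '{"moves": [[0, 0, 0, 0, 0, 0], [0, 0, 0, 0, 0, 0], [0, 0, 0, 0, 0, 0], [0, 0, 0, 0, 0, 0], [0, 0, 0, 0, 0, 0], [0, 0, 0, 0, 0, 0], [0, 0, 0, 0, 0, 0], [0, 0, 0, 0, 0, 0]]}' > path.dat && python3 -m jog path.dat 0.0 60
python3 tgt.py 0 0 0.151 -0.979
```

```text
time_s: 9.92
tcp_pos: [0.6639, 0.052, 0.1516]
eef_rot: [-2.693, 1.616, -0.001]
force: [0.4, -0.7, -0.5]
opening: 0.0439
gripper_force: 0.0
t 9.9167 tcp [0.6639 0.052  0.1516] F [ 0.4 -0.7 -0.5] M [0.06 0.02 0.04] open 0.0439
local 0.0002 -0.0 z 0.1516 yaw rel -0.9791
delta [-0.0001  0.0002  0.0006] [-0.0008 -0.0002 -0.0001]
time_s: 10.58
tcp_pos: [0.6639, 0.0521, 0.1512]
eef_rot: [-2.693, 1.616, -0.001]
force: [3.0, 2.9, 0.2]
opening: 0.0135
gripper_force: 60.0
t 10.5833 tcp [0.6639 0.0521 0.1512] F [3.  2.9 0.2] M [ 0.45 -0.83  0.02] open 0.0135
local 0.0002 0.0001 z 0.1512 yaw rel -0.979
delta [0.     0.0002 0.0002] [-0.0008 -0.0001 -0.    ]
```

To row units: -0.0005 m / 0.8 = -0.0006, 0.3 rad / 1.5708 = 0.191.

```bash
cat > m.py <<'E'
from h import *
from tgt import YAW
z=[]
for i in range(4):
    s,p,R=pose(); z.append(s["ft_torque"][2])
    if i<3: imaging.camera_model("top")
print("t",s["time_s"],"Mz",np.round(z[-1],3),"yawrel",round(np.arctan2(*R.as_matrix()[1::-1,0])-YAW,4),"F",np.round(s["force"],1),"p",p.round(4),"q7",s["joint_positions"][6].round(2),"tilt",np.round(R.as_matrix()[:2,2],3),"g",s["gripper_force"],round(s["opening"],4))
E
echo '{"moves": [[0, -0.0006, 0, 0, 0, 0.0127], [0, -0.0006, 0, 0, 0, 0.0382], [0, -0.0006, 0, 0, 0, 0.0637], [0, -0.0006, 0, 0, 0, 0.0891], [0, -0.0006, 0, 0, 0, 0.1146], [0, -0.0006, 0, 0, 0, 0.1401], [0, -0.0006, 0, 0, 0, 0.1655], [0, -0.0006, 0, 0, 0, 0.1846], [0, -0.0006, 0, 0, 0, 0.191], [0, -0.0006, 0, 0, 0, 0.191]]}' > path.dat && python3 -m jog path.dat >/dev/null
python3 m.py
```

```text
t 11.4167 Mz 0.146 yawrel -1.279 F [-2.1 -1.1  7.1] p [0.6637 0.0521 0.1511] q7 -2.82 tilt [-0.001 -0.001] g 59.978891015052795 0.0139
```

The last joint is at its limit, so I'll release and regrasp a half turn round. That gives plenty of clockwise range.

To row units: -0.06 m / 0.8 = -0.075, -0.03 m / 0.8 = -0.0375, -0.25 rad / 1.5708 = -0.1592.

```bash
echo '{"moves": [[0, 0, 0, 0, 0, -0.0064], [0, 0, 0, 0, 0, -0.0064], [0, 0, 0, 0, 0, -0.0064], [0, 0, 0, 0, 0, -0.0064], [0, 0, -0.0125, 0, 0, -0.0064], [0, 0, -0.0375, 0, 0, -0.0064], [0, 0, -0.0625, 0, 0, -0.0064], [0, 0, -0.075, 0, 0, -0.0318], [0, 0, -0.075, 0, 0, -0.0955], [0, 0, -0.075, 0, 0, -0.1592]]}' > path.dat && python3 -m jog path.dat 0.044
python3 m.py
echo '{"moves": [[0, 0, 0, 0, 0, -0.0764], [0, 0, 0, 0, 0, -0.1528], [0, 0, 0, 0, 0, -0.2292], [0, 0, 0, 0, 0, -0.3056], [0, 0, 0, 0, 0, -0.382], [0, 0, 0, 0, 0, -0.4584], [0, 0, 0, 0, 0, -0.5348], [0, 0, 0, 0, 0, -0.6112], [0, 0, 0, 0, 0, -0.6875], [0, 0, 0, 0, 0, -0.7639]]}' > path.dat && python3 -m jog path.dat >/dev/null
python3 m.py
echo '{"moves": [[0, 0, 0, 0, 0, -0.0764], [0, 0, 0, 0, 0, -0.1528], [0, 0, 0, 0, 0, -0.2292], [0, 0, 0, 0, 0, -0.3056], [0, 0, 0, 0, 0, -0.382], [0, 0, 0, 0, 0, -0.4584], [0, 0, 0, 0, 0, -0.5348], [0, 0, 0, 0, 0, -0.6112], [0, 0, 0, 0, 0, -0.6875], [0, 0, 0, 0, 0, -0.7639]]}' > path.dat && python3 -m jog path.dat >/dev/null
python3 m.py
python3 tgt.py 0 0 0.151 1.8626
```

```text
time_s: 12.25
tcp_pos: [0.6644, 0.0522, 0.2125]
eef_rot: [-2.655, 1.677, -0.002]
force: [0.1, 0.1, -0.8]
opening: 0.0438
gripper_force: 0.0
t 12.25 Mz -0.008 yawrel -1.0247 F [ 0.1  0.1 -0.8] p [0.6644 0.0522 0.2125] q7 -2.6 tilt [0.002 0.   ] g 0.0 0.0438
t 13.0833 Mz -0.026 yawrel 0.1764 F [ 0.4 -0.5 -1.4] p [0.6641 0.0519 0.2117] q7 -1.51 tilt [ 0. -0.] g 0.0 0.0439
t 13.9167 Mz -0.008 yawrel 1.3762 F [-0.5 -0.3  0.4] p [0.6641 0.0518 0.2117] q7 -0.41 tilt [ 0. -0.] g 0.0 0.0443
t 13.9167 tcp [0.6641 0.0518 0.2117] F [-0.5 -0.3  0.4] M [-0.05 -0.01 -0.01] open 0.0443
local 0.0004 -0.0002 z 0.2117 yaw rel 1.3762
delta [ 0.0001 -0.0005  0.0607] [ 4.000e-04  3.000e-04 -4.864e-01]
```

To row units: 0.0605 m / 0.8 = 0.0756, 0.059 m / 0.8 = 0.0738, -0.486 rad / 1.5708 = -0.3094.

```bash
echo '{"moves": [[0, 0, 0, 0, 0, -0.0764], [0, 0, 0.0063, 0, 0, -0.1528], [0, 0, 0.0125, 0, 0, -0.2292], [0, 0, 0.0188, 0, 0, -0.3094], [0, 0, 0.0313, 0, 0, -0.3094], [0, 0, 0.05, 0, 0, -0.3094], [0, 0, 0.065, 0, 0, -0.3094], [0, 0, 0.0738, 0, 0, -0.3094], [0, 0, 0.0756, 0, 0, -0.3094], [0, 0, 0.0756, 0, 0, -0.3094]]}' > path.dat && python3 -m jog path.dat >/dev/null; python3 m.py
echo '{"moves": [[0, 0, 0, 0, 0, 0], [0, 0, 0, 0, 0, 0], [0, 0, 0, 0, 0, 0], [0, 0, 0, 0, 0, 0], [0, 0, 0, 0, 0, 0], [0, 0, 0, 0, 0, 0], [0, 0, 0, 0, 0, 0], [0, 0, 0, 0, 0, 0]]}' > path.dat && python3 -m jog path.dat 0.0 60 >/dev/null; python3 m.py
```

```text
t 14.75 Mz -0.001 yawrel 1.8556 F [0.3 0.4 0.1] p [0.6638 0.0521 0.1501] q7 0.03 tilt [-0.001 -0.   ] g 0.0 0.0439
t 15.4167 Mz 0.156 yawrel 1.8568 F [-2.1 -0.5  4.3] p [0.664  0.0521 0.1507] q7 0.03 tilt [-0.  0.] g 59.963815212249756 0.0135
```

To row units: 0.12 rad / 1.5708 = 0.0764.

```bash
for i in 1; do echo '{"moves": [[0, 0, 0, 0, 0, 0.0255], [0, 0, 0, 0, 0, 0.0509], [0, 0, 0, 0, 0, 0.07], [0, 0, 0, 0, 0, 0.0764], [0, 0, 0, 0, 0, 0.0764]]}' > path.dat && python3 -m jog path.dat >/dev/null; python3 m.py; done
echo '{"moves": [[0, 0, 0, 0, 0, 0.0255], [0, 0, 0, 0, 0, 0.0509], [0, 0, 0, 0, 0, 0.0573], [0, 0, 0, 0, 0, 0.0637], [0, 0, 0, 0, 0, 0.0637]]}' > path.dat && python3 -m jog path.dat >/dev/null; python3 m.py
```

```text
t 15.8333 Mz 0.459 yawrel 1.7364 F [-3.6 -1.1  6.1] p [0.6638 0.0521 0.1506] q7 -0.08 tilt [-0. -0.] g 60.024678111076355 0.013
t 16.25 Mz 0.626 yawrel 1.6366 F [-5.6 -1.5  6.4] p [0.6637 0.0521 0.1506] q7 -0.17 tilt [-0.001 -0.   ] g 60.22748351097107 0.0134
```

Careful with the scale: shifts go in shares of 0.8 m and turns go in shares of pi/2 rad. That gives: 0.04 rad / 1.5708 = 0.0255.

```bash
echo '{"moves": [[0, 0, 0, 0, 0, 0.0095], [0, 0, 0, 0, 0, 0.0191], [0, 0, 0, 0, 0, 0.0255], [0, 0, 0, 0, 0, 0.0255]]}' > path.dat && python3 -m jog path.dat >/dev/null; python3 m.py; echo '{"moves": [[0, 0, 0, 0, 0, 0], [0, 0, 0, 0, 0, 0]]}' > path.dat && python3 -m jog path.dat >/dev/null; python3 m.py
```

```text
t 16.5833 Mz 0.719 yawrel 1.5967 F [-5.  -2.   6.5] p [0.6637 0.0521 0.1506] q7 -0.2 tilt [-0.001 -0.   ] g 60.39274871349335 0.0137
t 16.75 Mz 0.704 yawrel 1.5974 F [-4.2 -1.3  7.3] p [0.6637 0.0521 0.1506] q7 -0.2 tilt [-0.001 -0.   ] g 60.3736674785614 0.0138
```

To row units: 0.07 rad / 1.5708 = 0.0446.

```bash
echo '{"moves": [[0, 0, 0, 0, 0, 0.0127], [0, 0, 0, 0, 0, 0.0255], [0, 0, 0, 0, 0, 0.0382], [0, 0, 0, 0, 0, 0.0446], [0, 0, 0, 0, 0, 0.0446], [0, 0, 0, 0, 0, 0.0446]]}' > path.dat && python3 -m jog path.dat >/dev/null; python3 m.py
```

```text
t 17.25 Mz 0.807 yawrel 1.5275 F [-5.  -1.2  6.6] p [0.6637 0.0521 0.1506] q7 -0.27 tilt [-0.001 -0.   ] g 60.81041157245636 0.0139
```

To row units: 0.035 rad / 1.5708 = 0.0223.

```bash
echo '{"moves": [[0, 0, 0, 0, 0, 0.0095], [0, 0, 0, 0, 0, 0.0191], [0, 0, 0, 0, 0, 0.0223], [0, 0, 0, 0, 0, 0.0223], [0, 0, 0, 0, 0, 0.0223]]}' > path.dat && python3 -m jog path.dat >/dev/null; python3 m.py
```

```text
t 17.6667 Mz 0.961 yawrel 1.4926 F [-5.1 -1.3  7.3] p [0.6636 0.0521 0.1506] q7 -0.3 tilt [-0.001 -0.   ] g 61.15447285104892 0.014
```

To row units: -0.14 m / 0.8 = -0.175, -0.12 m / 0.8 = -0.15.

```bash
echo '{"moves": [[0, 0, 0, 0, 0, 0], [0, 0, 0, 0, 0, 0], [0, 0, 0, 0, 0, 0], [0, 0, 0, 0, 0, 0], [0, 0, -0.0125, 0, 0, 0], [0, 0, -0.0375, 0, 0, 0], [0, 0, -0.075, 0, 0, 0], [0, 0, -0.1125, 0, 0, 0], [0, 0, -0.15, 0, 0, 0], [0, 0, -0.175, 0, 0, 0]]}' > path.dat && python3 -m jog path.dat 0.044 >/dev/null; python3 m.py
echo '{"moves": [[-0.05, 0, 0, 0, 0, 0], [-0.1, 0, 0, 0, 0, 0], [-0.15, 0, 0, 0, 0, 0], [-0.2, 0, 0, 0, 0, 0], [-0.25, 0, 0, 0, 0, 0], [-0.3, 0, 0, 0, 0, 0], [-0.325, 0, 0, 0, 0, 0], [-0.3375, 0, 0, 0, 0, 0], [-0.3375, 0, 0, 0, 0, 0]]}' > path.dat && python3 -m jog path.dat >/dev/null; python3 m.py
python3 - <<'E'
from h import *
t=imaging.snapshot("top"); q=imaging.snapshot("scene")
cv2.imwrite("pics/c7.png",np.hstack([crop(t,218,125,57,84,7),crop(q,290,160,57,84,7)]))
E
```

```text
t 18.5 Mz -0.036 yawrel 1.4918 F [-0.2 -0.1  0.4] p [0.6645 0.0522 0.2945] q7 -0.3 tilt [0.003 0.   ] g 0.0 0.0437
t 19.25 Mz -0.046 yawrel 1.4887 F [ 0.6  0.3 -0.1] p [ 0.6148 -0.2157  0.291 ] q7 0.14 tilt [ 0.    -0.001] g 0.0 0.0442
```

View pics/c7.png

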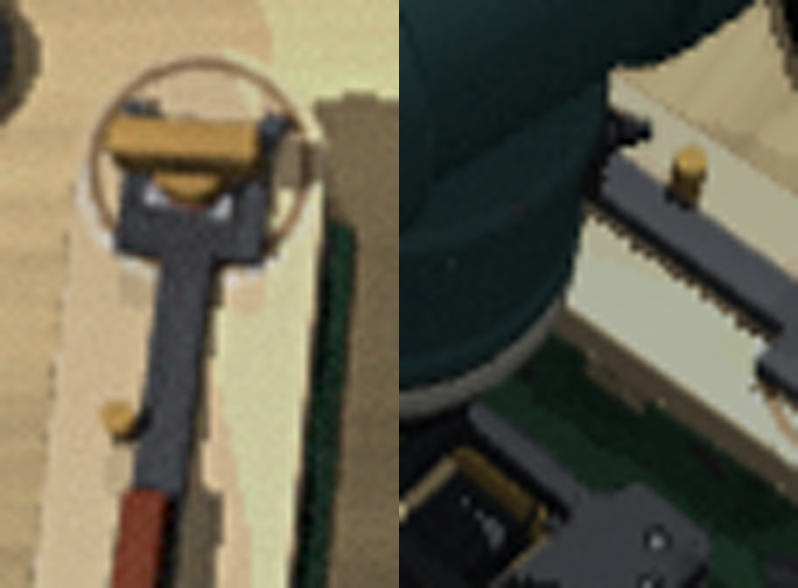

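The top view shows the jaw home on the nut (190,210), the handle along the post (122,420) and the thumb bar turned square across. The gripper is clear.

```bash
python3 -c "
from cell import job; print(job.sign_off())"
```

```text
the job is handed in; nothing more can be done
None
```

The spanner is home on the lower nut with its handle alongside the post, the jam nut was turned to a measured 0.8–0.96 N m (not past 1.3), and the job was handed in at about 19 s with the gripper clear; the hand-in gave no verdict.

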